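Pack the conveyor rollers upright in the parts pot

TASK

Pack all seven stub-axled rollers into the round parts pot, upright on its floor with their axle stubs up: one in the middle and six close round it, which is the only way they fit, so shift the one in the pot that stands out of place. Pull the roller that sits in the sprung clip forward out of its jaws, not upward. Lower the rollers in rather than dropping them, and leave everything else on the cart where it is.

Things in the scene. Friction and masses are not known exactly. Their poses are not given: they have to be found in the camera images.
- roller1_mid (a point): White plastic roller with steel stub axle, 120 mm tall, 180 g (all seven alike): barrel 40 mm diameter, 80 mm tall, foot chamfered 4.5 mm over 6 mm; above it the coaxial stub, 14 mm diameter, 40 mm tall. Point on the axis half-way up, 60 mm above the foot; z up along the axis. Starts in the pot, against or near its wall.
- roller2_mid (a point): White plastic roller with steel stub axle, 120 mm tall, 180 g (all seven alike): barrel 40 mm diameter, 80 mm tall, foot chamfered 4.5 mm over 6 mm; above it the coaxial stub, 14 mm diameter, 40 mm tall. Point on the axis half-way up, 60 mm above the foot; z up along the axis. Starts in the pot, next to roller 1 near the wall.
- roller3_mid (a point): White plastic roller with steel stub axle, 120 mm tall, 180 g (all seven alike): barrel 40 mm diameter, 80 mm tall, foot chamfered 4.5 mm over 6 mm; above it the coaxial stub, 14 mm diameter, 40 mm tall. Point on the axis half-way up, 60 mm above the foot; z up along the axis. Starts in the pot but out of place, between the middle and the wall, where it blocks room for the others.
- roller4_mid (a point): White plastic roller with steel stub axle, 120 mm tall, 180 g (all seven alike): barrel 40 mm diameter, 80 mm tall, foot chamfered 4.5 mm over 6 mm; above it the coaxial stub, 14 mm diameter, 40 mm tall. Point on the axis half-way up, 60 mm above the foot; z up along the axis. Starts in the sprung clip, its foot on the clip's 6 mm base plate.
- roller5_mid (a point): White plastic roller with steel stub axle, 120 mm tall, 180 g (all seven alike): barrel 40 mm diameter, 80 mm tall, foot chamfered 4.5 mm over 6 mm; above it the coaxial stub, 14 mm diameter, 40 mm tall. Point on the axis half-way up, 60 mm above the foot; z up along the axis. Starts in the pot, next to roller 2 near the wall.
- roller6_mid (a point): White plastic roller with steel stub axle, 120 mm tall, 180 g (all seven alike): barrel 40 mm diameter, 80 mm tall, foot chamfered 4.5 mm over 6 mm; above it the coaxial stub, 14 mm diameter, 40 mm tall. Point on the axis half-way up, 60 mm above the foot; z up along the axis. Starts standing on the cart top among the clutter.
- roller7_mid (a point): White plastic roller with steel stub axle, 120 mm tall, 180 g (all seven alike): barrel 40 mm diameter, 80 mm tall, foot chamfered 4.5 mm over 6 mm; above it the coaxial stub, 14 mm diameter, 40 mm tall. Point on the axis half-way up, 60 mm above the foot; z up along the axis. Starts standing on the cart top among the clutter.
- pot: Round open aluminium pot held to the cart by a magnet (it does not move): inside diameter 130 mm, outside 136, 60 mm high, inner floor 4 mm above the cart top. Seven rollers fit as one in the middle, six round it about 42 mm from the axis, with 5 mm to spare; their stubs end 124 mm above the cart. Origin on its axis at cart level; z up; yaw means nothing.
- clip: Fixed grey stand with sprung C-clip: two jaws 46-64 mm up hold roller 4's barrel, upright plate 74 mm high 25 mm behind its axis, base plate 6 mm thick, 70 wide, reaching 22 mm in front of the axis. Origin on the held axis at cart level; opens to its own -x (robot side), z up. Jaws yield to a pull of some 5-12 N over 20 mm; the barrel is clear of them after 55 mm.
- spray_mid (a point): Bystander: plain grey metal can, 52 mm diameter, 150 mm tall, the tallest loose thing. The point is at its centre, half-way up.
- jar_mid (a point): Bystander: glass screw jar with steel lid, 64 mm diameter, 95 mm tall. The point is at its centre, half-way up.
- pail_mid (a point): Bystander: brown tub of nails with dark rim, 67 mm diameter, 70 mm tall. The point is at its centre, half-way up.
- reel_mid (a point): Bystander: dark wooden reel of frame wire, 60 mm diameter, 50 mm tall, standing on its flange. The point is at its centre, half-way up.
- screwdriver_mid (a point): Bystander: stubby screwdriver with wooden handle, 112 mm long, 30 mm thick, lying along its x. The point is at its centre, half-way up.
- pliers_mid (a point): Bystander: chrome pliers, 150 mm long, 55 mm wide, 12 mm thick, lying along their x. The point is at its centre, half-way up.
- topbar_mid (a point): Bystander: grooved pine top bar, 480 mm long along its y, 27 mm wide, 12 mm thick, lying at the back. The point is at its centre, half-way up.

How it is judged:
By the outcome, as a careful person would: the job done as asked, in the order asked, and still so for the second after the job is handed in, with the robot touching nothing.
It also fails if it takes over 72 s, if anything falls off the work surface, if the arm or the gripper's body presses on something with over 40 N, if the wrist force passes 120 N, or if a joint passes its speed limit or range.

ROBOT

A 6-joint arm with a two-finger parallel gripper is mounted at the origin on the work surface. World frame = base frame: x ahead of the robot, y to its left, z up, the work surface at z = 0. Lengths are in m, angles in rad, forces in N, time in s.
With the tool pointing down it reaches from about 0.275 to 0.825 m from the base axis. Payload 4.9 kg.
Tool frame: the origin (TCP) lies between the finger pads; the fingertips stand 14 mm ahead of it and the grasp point (between the pads) lies 5 mm behind it; z points along the fingers, y is the direction in which the jaws open and shut (so a half turn about z gives the same grasp; the last joint's range is limited). The gripper opens to 85 mm and grips with 20 to 120 N. Pads are 22 mm wide; open, the fingers measure 114 mm over their backs; the gripper's body (76 mm by 85 mm) begins 54 mm behind the grasp point. The pads swing forward as they close: fully open they stand 13 mm farther back than shut.
Start: joints at [-1.277, 0.326, -0.193, 1.052, 0, 1.437], TCP at [0.228, -0.5, 0.245] pointing down, gripper open.
Joint ranges: [-2.65, 2.65], [-0.97, 1.79], [-1.3, 1.35], [-1.93, 2.1], [-1.47, 1.37], [-3.14, 3.14]. Speed limits (rad/s): [2.57, 2.57, 3.14, 3.14, 3.14, 3.14].

INTERFACE

Orientations are given as a unit quaternion [x, y, z, w].
In Python, from station import sensors, cams, job gives the robot as it stands.
- The arm moves only by the shell command python3 -m creep 'ROWS' [OPENING] [FORCE]. ROWS is JSON, a list of rows, each a list of 4 numbers: the shift along the tool's x, y, z in cm, then the turn about the tool's z in degrees. A call has 1 to 20 rows; each row shifts and turns the commanded pose from where the row before left it, along the tool's axes as they then stand; what a row does not reach is not made up. A row lasts 1/12 s, in which the tool goes at most 41.7 mm and 7.16 degrees, less where a joint would pass 70% of its speed; a pose out of reach is approached as far as the arm can. A call with a gripper value outside its range is refused whole. OPENING is the closure, from 0 (fully open) to 1 (shut), set as the call begins (- or left out, the last holds). The fingers move at their own pace and stop on an object; FORCE is the grip in N (left out, the last holds). Time passes only in rows, so rows that do not move let the fingers close. It gives the time, the measured TCP pose, the force and the opening at its end, in the units of the state.
- sensors.get_obs(): the state, without advancing time (a new reading comes with each control period).
- cams.camera(name): name is "scene" or "side" or "wrist"; returns (picture, depth): 400x640x3 uint8, red, green, blue; 400x640 float32, m along the optical axis (not along the pixel's ray), 0 where there is no reading.
- cams.get_calibration(name): a dict with "fx", "fy", "cx", "cy" (pixels), "rvec" (rotation vector, rad) and "tvec" (3), from world to camera coordinates, as OpenCV has them; the wrist camera has in their place "mount" (4x4, takes a point from camera to tool coordinates, whose origin is the TCP and whose axes are the flange's). Camera axes: x right, y down, z forward; pixel columns grow to the right and rows downward; lengths in m; the calibration is good to about 2 mm. A picture is of the moment at which its call begins: read the wrist's pose just before it. get_calibration takes no time and is no camera call.
- job.sign_off(): hands the job in, once; it reports no verdict.
The state is a dict: "clock": time; "joints": joint angles; "joint_velocities": joint speeds; "tau": joint torques, N m; "position": TCP position; "tcp_rot": TCP orientation; "ft_force": force on the tool from outside, world axes, zero at the start; "ft_torque": the same for the moment, N m; "grip_width": finger opening in m.
Only numpy, scipy, OpenCV 4.12 (cv2) and the standard library are available. Lean on these libraries where they do the work, as an engineer would, in place of code of your own. Each camera call takes 0.05 s, during which the arm holds its last target.

## Working session

There is one attempt and no reset: what is moved stays moved. The work goes in short steps, Python scripts to look and compute and a shell command to move; the robot and the scene stay as the last step left them, time stands still between calls to the robot, and variables do not carry over. Pictures are saved under pics/ and viewed, and the job is handed in when it is done.

```bash
ls; mkdir -p pics; python3 - <<'E'
from station import sensors,cams,job
import cv2
print(sensors.get_obs())
for n in("scene","side","wrist"):
    p,d=cams.camera(n); cv2.imwrite(f"pics/{n}0.png",p[:,:,::-1]); 
    import numpy as np; np.save(f"{n}0.npy",d); np.save(f"{n}0rgb.npy",p)
    print(cams.get_calibration(n))
E
```

```text
pics
{'clock': 0.0, 'joints': array([-1.27723695e+00,  3.26932839e-01, -1.93576025e-01,  1.05199516e+00,
       -1.23472437e-06,  1.43659630e+00]), 'joint_velocities': array([-0.00269807, -0.00235737,  0.00080901, -0.00107945, -0.00045841,
        0.00077969]), 'tau': array([-7.12948207e-06, -4.43397975e+01,  2.62441367e+01,  1.57164579e-02,
       -1.13862336e-04, -1.29486182e-05]), 'position': array([ 0.22800748, -0.49990702,  0.24451081]), 'tcp_rot': array([ 9.77214437e-01,  2.12252714e-01, -6.85779900e-05, -8.51092630e-04]), 'ft_force': array([-0.45757168,  0.38654742,  1.14711163]), 'ft_torque': array([ 0.01962968,  0.01616364, -0.04149079]), 'grip_width': 0.08563218058396872}
{'fx': 498.32232872381235, 'fy': 498.32232872381235, 'cx': 318.039309094846, 'cy': 193.64737334355124, 'rvec': array([ 0.73732132,  2.7726784 , -0.88820869]), 'tvec': array([ 0.50695089, -0.20642718,  1.42347323])}
{'fx': 445.2834290740134, 'fy': 445.2834290740134, 'cx': 325.15251012210246, 'cy': 194.93436969135496, 'rvec': array([ 2.43567568, -0.35354195,  0.11567082]), 'tvec': array([-0.55068529,  0.19885132,  0.91785977])}
{'fx': 279.6569548672405, 'fy': 279.6569548672405, 'cx': 316.89400035312326, 'cy': 200.67083469184712, 'mount': array([[-3.98802632e-04, -9.49652866e-01, -3.13303805e-01,
         7.99866804e-02],
       [ 9.99999609e-01, -6.25955595e-04,  6.24435599e-04,
        -3.00314911e-04],
       [-7.89111326e-04, -3.13303433e-01,  9.49652745e-01,
        -1.27933589e-01],
       [ 0.00000000e+00,  0.00000000e+00,  0.00000000e+00,
         1.00000000e+00]])}
```

View pics/scene0.png

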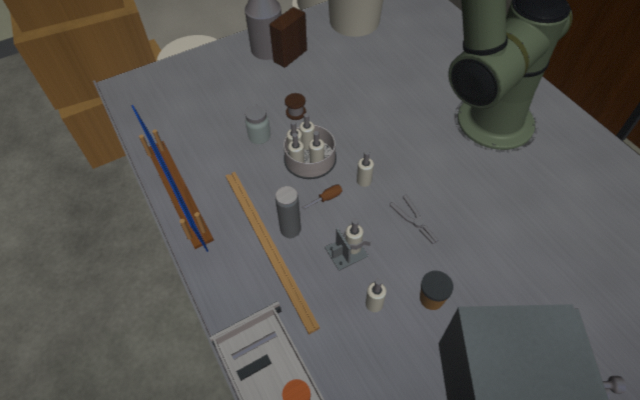

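View pics/side0.png

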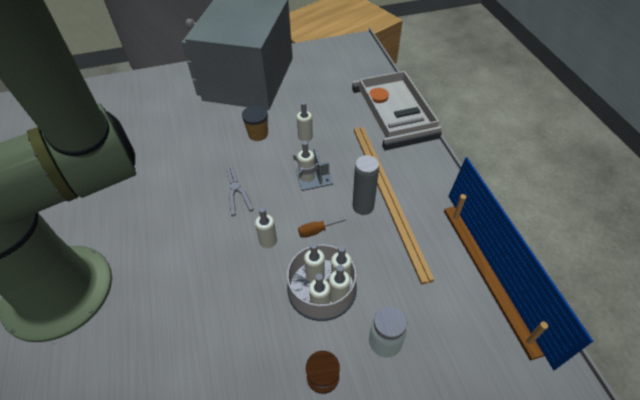

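View pics/wrist0.png

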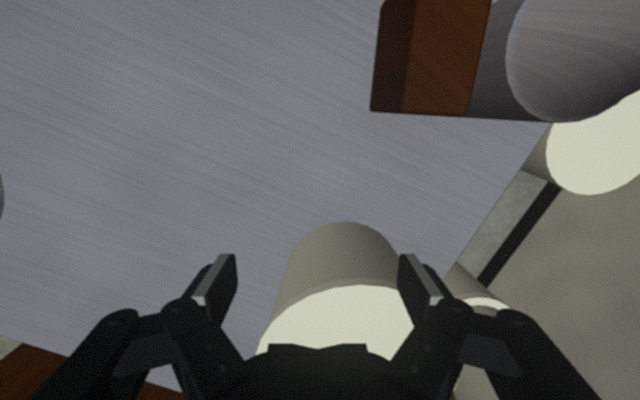

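```bash
cat > h.py <<'E'
import numpy as np, cv2
from station import sensors,cams
from scipy.spatial.transform import Rotation as R
def cam2world(n, obs=None):
    c=cams.get_calibration(n)
    if n=="wrist":
        obs=obs or sensors.get_obs()
        T=np.eye(4);T[:3,:3]=R.from_quat(obs["tcp_rot"]).as_matrix();T[:3,3]=obs["position"]
        return c,T@c["mount"]
    T=np.eye(4);T[:3,:3]=cv2.Rodrigues(c["rvec"])[0];T[:3,3]=c["tvec"]
    return c,np.linalg.inv(T)
def cloud(d,c,T):
    v,u=np.mgrid[:d.shape[0],:d.shape[1]]
    P=np.stack([(u-c["cx"])/c["fx"]*d,(v-c["cy"])/c["fy"]*d,d],-1)
    W=P@T[:3,:3].T+T[:3,3]; W[d==0]=np.nan
    return W
def proj(p,c,T):
    q=np.linalg.inv(T)@np.append(p,1); return c["fx"]*q[0]/q[2]+c["cx"],c["fy"]*q[1]/q[2]+c["cy"]
def topview(W,rgb,x0,x1,y0,y1,res=0.001):
    pass
E
python3 - <<'E'
from h import *
for n in("scene","side"):
    d=np.load(n+"0.npy");p=np.load(n+"0rgb.npy");c,T=cam2world(n);W=cloud(d,c,T);np.save(n+"W.npy",W)
    print(n,T[:3,3])
    m=(W[...,2]>0.008)&(W[...,2]<0.3)&(W[...,0]>0.2)&(W[...,0]<0.9)&(abs(W[...,1])<0.55)
    k,l,s,ce=cv2.connectedComponentsWithStats(m.astype(np.uint8))
    for i in range(1,k):
        if s[i,4]>40:
            q=W[l==i]; z=np.nanpercentile(q[:,2],99)
            print(s[i,:4],s[i,4],"bb x",np.percentile(q[:,0],[1,99]).round(3),"y",np.percentile(q[:,1],[1,99]).round(3),"top",z.round(3))
    q=W[(abs(W[...,2])<0.02)&(W[...,0]>0.3)&(W[...,0]<0.8)&(abs(W[...,1])<0.4)];print("z med",np.median(q[:,2]))
p=np.load("side0rgb.npy")[230:330,270:420,::-1];cv2.imwrite("pics/sidepot.png",cv2.resize(p,None,fx=5,fy=5,interpolation=2))
p=np.load("scene0rgb.npy")[100:190,260:380,::-1];cv2.imwrite("pics/scenepot.png",cv2.resize(p,None,fx=6,fy=6,interpolation=2))
E
```

```text
scene [0.91277225 0.62179819 1.05171349]
[270   9  38  59] 1680 bb x [0.327 0.442] y [-0.546 -0.483] top 0.165
[449  72  53  37] 718 bb x [0.209 0.249] y [0.011 0.128] top 0.3
[284  93  53  84] 2683 bb x [0.454 0.59 ] y [-0.339 -0.08 ] top 0.127
[132 105  82 147] 2510 bb x [0.85  0.899] y [-0.404 -0.011] top 0.147
[246 105  25  38] 775 bb x [0.581 0.639] y [-0.314 -0.256] top 0.1
[357 150  17  37] 452 bb x [0.424 0.461] y [-0.022  0.015] top 0.122
[226 171  94 162] 1801 bb x [0.724 0.761] y [-0.193  0.276] top 0.018
[303 184  40  26] 302 bb x [0.511 0.621] y [-0.021  0.005] top 0.034
[276 186  25  52] 1043 bb x [0.653 0.7  ] y [0.007 0.053] top 0.155
[391 195  47  48] 406 bb x [0.375 0.423] y [0.089 0.232] top 0.016
[329 219  42  50] 1037 bb x [0.55  0.627] y [0.119 0.183] top 0.127
[420 270  34  39] 1006 bb x [0.454 0.517] y [0.314 0.376] top 0.078
[366 278  21  34] 516 bb x [0.586 0.624] y [0.275 0.312] top 0.124
[232 301  93  99] 4726 bb x [0.8   0.899] y [0.193 0.402] top 0.05
[439 304 142  96] 7076 bb x [0.365 0.595] y [0.437 0.549] top 0.204
z med 0.00201070940726078
side [ 0.4
[... 184 characters left out ...]
] 1409 bb x [0.548 0.626] y [0.118 0.3  ] top 0.127
[353 126  81 157] 2854 bb x [0.65 0.76] y [-0.195  0.269] top 0.153
[103 150  34  35] 409 bb x [0.201 0.249] y [-0.007  0.043] top 0.3
[445 157 149 213] 11424 bb x [0.85  0.888] y [-0.426 -0.018] top 0.145
[227 167  27  48] 391 bb x [0.375 0.424] y [0.087 0.233] top 0.015
[255 207  22  41] 618 bb x [0.421 0.46 ] y [-0.026  0.006] top 0.123
[298 217  49  20] 390 bb x [0.511 0.62 ] y [-0.024  0.001] top 0.033
[287 242  70  76] 3511 bb x [0.458 0.588] y [-0.214 -0.083] top 0.126
[369 306  38  51] 1502 bb x [0.576 0.633] y [-0.321 -0.265] top 0.099
[306 350  34  39] 1029 bb x [0.448 0.504] y [-0.346 -0.29 ] top 0.054
z med 0.0014981867181170783
```

View pics/sidepot.png

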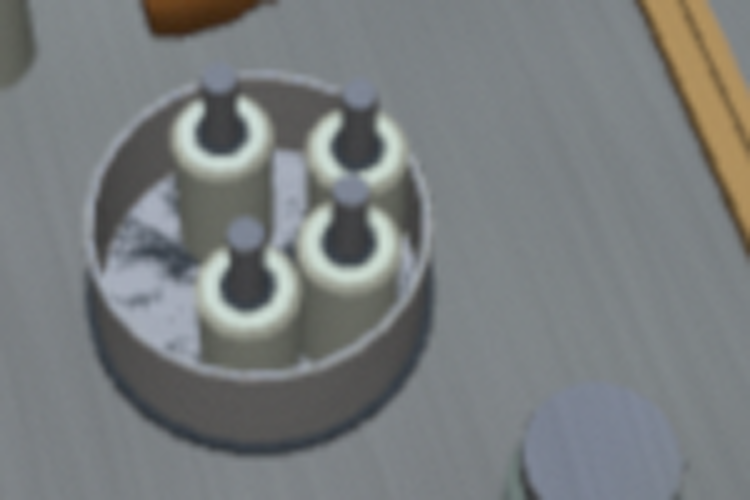

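View pics/scenepot.png

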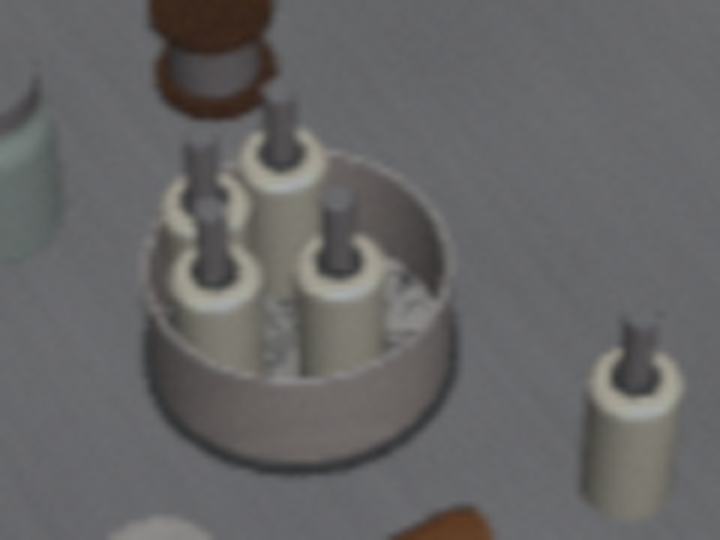

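```bash
cat >> h.py <<'E'
from scipy.optimize import least_squares
def fitroller(W,xy,zb,z0=0,r=0.05,seed=None):
    """fit vertical-axis: side points of barrel (r=.02, z within barrel) and stub (r=.007)"""
    p=W.reshape(-1,3); p=p[~np.isnan(p[:,0])]
    c=np.array(xy,float)
    for it in range(4):
        dd=np.hypot(*(p[:,:2]-c).T)
        z=p[:,2]-z0
        a=p[(dd<0.026)&(z>zb)&(z<0.074)]; b=p[(dd<0.011+0.006*(it<2))&(z>0.088)&(z<0.117)]
        f=lambda c:np.r_[np.hypot(*(a[:,:2]-c).T)-0.02,np.hypot(*(b[:,:2]-c).T)-0.007]
        s=least_squares(f,c,loss="soft_l1",f_scale=0.002);c=s.x
    return c,len(a),len(b),np.median(abs(f(c)))
def circ(p,r):
    f=lambda c:np.hypot(*(p-c).T)-r
    s=least_squares(f,p.mean(0),loss="soft_l1",f_scale=0.002);return s.x,np.median(abs(s.fun))
E
python3 - <<'E'
from h import *
for n in("scene","side"):
    W=np.load(n+"W.npy")
    p=W.reshape(-1,3)
    m=(p[:,2]>0.045)&(p[:,2]<0.068)&(np.hypot(p[:,0]-.523,p[:,1]+.148)<.075)&(np.hypot(p[:,0]-.523,p[:,1]+.148)>.06)
    q=p[m]; rim=q[abs(q[:,2]-0.0605)<0.004]; print(n,"rim",len(rim),circ(rim[:,:2],0.0665), rim[:,2].mean())
    o=p[(p[:,2]>0.01)&(p[:,2]<0.05)&(np.hypot(p[:,0]-.523,p[:,1]+.148)>.064)&(np.hypot(p[:,0]-.523,p[:,1]+.148)<.075)];print("outer",circ(o[:,:2],0.068))
    # stub clusters
    m=(W[...,2]>0.098)&(W[...,2]<0.135)&(W[...,0]>0.4)&(W[...,0]<0.64)&(W[...,1]<0.33)&(W[...,1]>-.22)
    k,l,s,ce=cv2.connectedComponentsWithStats(m.astype(np.uint8))
    for i in range(1,k):
        if s[i,4]>12:
            q=np.nanmedian(W[l==i],0); out=fitroller(W,q[:2],0.07 if q[1]<-.08 else (.068 if q[1]>.1 and q[1]<.2 else .01)); print(ce[i].round(),s[i,4],q.round(4),np.round(out[0],4),out[1:], np.nanpercentile(W[l==i][:,2],95))
E
```

```text
scene rim 193 (array([ 0.52361927, -0.14776736]), np.float64(0.0012537610657844672)) 0.06062816043440474
outer (array([ 0.52365728, -0.14869875]), np.float64(0.001156910102301581))
[306. 118.] 60 [ 0.5111 -0.1835  0.1171] [ 0.5083 -0.1878] (18, 46, np.float64(0.0007682746183700611)) 0.12828670802917425
[294. 126.] 58 [ 0.5518 -0.1769  0.1188] [ 0.549  -0.1819] (7, 40, np.float64(0.0007922775226016695)) 0.12707943847002623
[316. 136.] 59 [ 0.5181 -0.1176  0.1165] [ 0.5167 -0.1219] (14, 48, np.float64(0.0009239519623436988)) 0.1283989168679428
[295. 138.] 56 [ 0.5673 -0.1384  0.1178] [ 0.5653 -0.143 ] (12, 46, np.float64(0.0007977757613119255)) 0.12880084459985058
[367. 155.] 51 [ 0.4426 -0.0037  0.1165] [ 0.4399 -0.0072] (235, 41, np.float64(0.0006572330977549028)) 0.12299524738737067
[355. 224.] 72 [0.5735 0.1517 0.1211] [0.5705 0.1484] (24, 54, np.float64(0.0007177777621536247)) 0.12892957614503864
[378. 283.] 63 [0.606  0.2945 0.1189] [0.6035 0.2914] (221, 42, np.float64(0.0003883395947447514)) 0.12426161492097403
side rim 383 (array([ 0.52365052, -0.14729772]), np.float64(0.000922
[... 267 characters left out ...]
4] [0.5713 0.1505] (34, 61, np.float64(0.0007699748500120968)) 0.1287941391931274
[263. 212.] 75 [ 0.4405 -0.0094  0.1173] [ 0.441  -0.0047] (314, 56, np.float64(0.00046378215728926217)) 0.12263471509534761
[314. 248.] 87 [ 0.5164 -0.1246  0.1213] [ 0.5174 -0.1195] (21, 55, np.float64(0.00042537102276766483)) 0.12662795281351025
[342. 252.] 90 [ 0.5646 -0.1453  0.1181] [ 0.5661 -0.1411] (12, 66, np.float64(0.00033019385457329917)) 0.1261567386088219
[340. 271.] 89 [ 0.5489 -0.1838  0.1218] [ 0.5506 -0.1794] (21, 56, np.float64(0.00036039513535906717)) 0.1264211686498157
[319. 280.] 92 [ 0.5083 -0.1902  0.1217] [ 0.509  -0.1858] (23, 60, np.float64(0.00035782445490782026)) 0.12666547420695246
```

```bash
python3 - <<'E'
from h import *
for n in("scene","side"):
    W=np.load(n+"W.npy");p=W.reshape(-1,3)
    m=(np.hypot(p[:,0]-.571,p[:,1]-.1495)<.09)&(p[:,1]<.24)
    q=p[m]; b=q[(q[:,2]>0.0055)&(q[:,2]<0.012)][:,:2]; b=b[np.hypot(*(b-[.571,.1495]).T)<.055]
    print(n,len(b),cv2.minAreaRect(b.astype(np.float32)))
    u=q[(q[:,2]>0.066)&(q[:,2]<0.082)];u=u[np.hypot(u[:,0]-.571,u[:,1]-.1495)>.022]
    print(len(u),u.mean(0),cv2.minAreaRect(u[:,:2].astype(np.float32)))
    p=np.load(n+"0rgb.npy"); r={"scene":(200,280,310,410),"side":(130,200,270,350)}[n]
    cv2.imwrite(f"pics/{n}clip.png",cv2.resize(p[r[0]:r[1],r[2]:r[3],::-1],None,fx=6,fy=6,interpolation=2))
E
```

```text
scene 290 ((0.5851505994796753, 0.1587691307067871), (0.07419102638959885, 0.10364927351474762), 38.02818298339844)
109 [0.59580538 0.15109053 0.07284673] ((0.5783798694610596, 0.1477479338645935), (0.04923715442419052, 0.06027102842926979), 1.2560900449752808)
side 274 ((0.5685539245605469, 0.1376984566450119), (0.07545951753854752, 0.10059399157762527), 57.06094741821289)
78 [0.59208341 0.14446188 0.07251516] ((0.5774905681610107, 0.1489812731742859), (0.05156325548887253, 0.06081034988164902), 1.1551216840744019)
```

View pics/sceneclip.png

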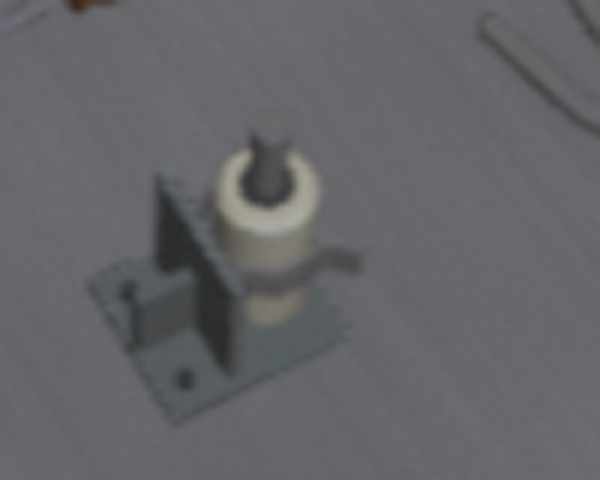

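View pics/sideclip.png

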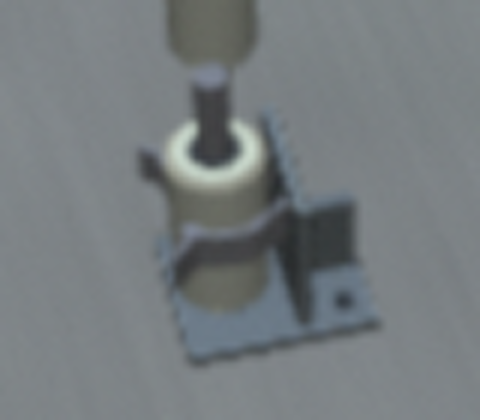

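```bash
python3 - <<'E'
from h import *
def ray(n,u,v,z):
    c,T=cam2world(n);d=T[:3,:3]@np.array([(u-c["cx"])/c["fx"],(v-c["cy"])/c["fy"],1]);o=T[:3,3];return o+d*(z-o[2])/d[2]
def a(n,ps,z,off):
    q=[ray(n,x/6+off[0],y/6+off[1],z)[:2] for x,y in ps]
    d=q[1]-q[0];print(n,np.round(q,4),np.degrees(np.arctan2(d[1],d[0])),np.hypot(*d))
a("scene",[(90,285),(175,425)],.006,(310,200)); a("scene",[(175,425),(350,330)],.006,(310,200)); a("scene",[(157,178),(243,290)],.074,(310,200))
a("side",[(195,362),(380,322)],.006,(270,130)); a("side",[(268,110),(308,215)],.074,(270,130));a("side",[(195,362),(162,240)],.006,(270,130))
E
```

```text
scene [[0.6278 0.1145]
 [0.6301 0.1841]] 88.13428101963576 0.06969999383475725
scene [[0.6301 0.1841]
 [0.5493 0.1831]] -179.25413237708634 0.08076746626574484
scene [[0.6011 0.12  ]
 [0.5982 0.1777]] 92.88229979537391 0.0577292409246142
side [[0.55   0.1126]
 [0.6276 0.1114]] -0.8538956080117079 0.0776057615436015
side [[0.5999 0.1757]
 [0.5993 0.116 ]] -90.48828457987922 0.05973803639640271
side [[0.55   0.1126]
 [0.5534 0.1809]] 87.11871932193787 0.06844742195539294
```

```bash
python3 -m creep '[[2,-1,0,0],[3.6,-1.94,0,-5],[3.6,-1.94,0,5],[3.6,-1.94,0,0],[3.6,-1.94,0,0],[3.6,-1.94,0,0],[3.6,-1.94,0,0],[3.6,-1.94,0,0],[3.6,-1.94,0,0],[3.6,-1.94,0,0],[3.6,-1.94,0,0],[3.6,-1.94,0,0],[0.4,-0.05,0,-5]]' 0.6 60
```

```text
clock: 1.23
position: [0.5173, -0.1152, 0.2451]
tcp_rot: [0.966, 0.259, 0.001, -0.001]
ft_force: [-0.2, -0.9, 0.4]
grip_width: 0.034
```

```bash
python3 -m creep '[[0,0,0,-7],[0,0,0,-7],[0,0,0,-7],[0,0,0,-7],[0,0,0,-7],[0,0,0,-7],[0,0,0,-7],[0,0,0,-7],[0,0,0,-4.5],[0,0,0,0],[0,0,0,0]]' ; python3 - <<'E'
from h import *
o=sensors.get_obs();p,d=cams.camera("wrist");cv2.imwrite("pics/w1.png",p[:,:,::-1])
print(o["clock"],o["position"],R.from_quat(o["tcp_rot"]).as_matrix()[:,0],o["grip_width"])
c,T=cam2world("wrist",o);W=cloud(d,c,T);np.save("w1W.npy",W)
for q in [(.5087,-.1868),(.5498,-.1807),(.517,-.1207),(.5657,-.142),(.4405,-.006)]:
    print(q,proj(np.array([*q,.124]),c,T),fitroller(W,q,.072))
E
```

```text
clock: 2.15
position: [0.5144, -0.1204, 0.2451]
tcp_rot: [0.708, 0.706, -0.0, -0.0]
ft_force: [-0.4, 0.8, -0.2]
grip_width: 0.0341
2.15 [ 0.51438727 -0.12041658  0.24508146] [1.94112664e-03 9.99998109e-01 1.22424373e-04] 0.034070931151245064
(0.5087, -0.1868) (np.float64(311.9870351483268), np.float64(261.3519090811437)) (array([ 0.50751951, -0.18731991]), 23, 156, np.float64(0.0001612049284991134))
(0.5498, -0.1807) (np.float64(352.88650915327815), np.float64(255.8981572464739)) (array([ 0.54910471, -0.18074578]), 19, 115, np.float64(0.00019164949608272298))
(0.517, -0.1207) (np.float64(320.2970664381452), np.float64(199.12650212160065)) (array([ 0.51603824, -0.12094362]), 11, 105, np.float64(0.00013246728576350253))
(0.5657, -0.142) (np.float64(370.9813056626042), np.float64(220.09947507796747)) (array([ 0.56459491, -0.14269192]), 23, 137, np.float64(0.00021877117866932584))
(0.4405, -0.006) (np.float64(225.7609658591731), np.float64(64.25204847261386)) (array([ 0.43943997, -0.00613434]), 13, 147, np.float64(0.00012983553196291254))
```

View pics/w1.png

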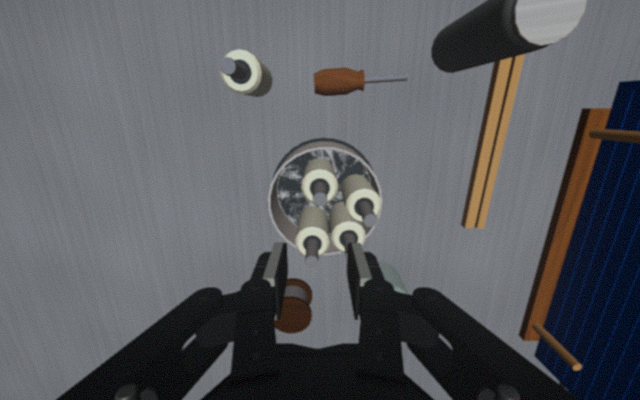

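```bash
python3 - <<'E'
from h import *
W=np.load("w1W.npy");p=W.reshape(-1,3);p=p[~np.isnan(p[:,0])]
for lo,hi in((.055,.065),(.058,.063)):
  dd=np.hypot(p[:,0]-.523,p[:,1]+.148);q=p[(p[:,2]>lo)&(p[:,2]<hi)&(dd>.061)&(dd<.073)];print(len(q),circ(q[:,:2],.0665))
E
python3 -m creep '[[0,0.2,2,0],[0,0,3.5,0],[0,0,3.5,0],[0,0,3,0],[0,0,1.5,0],[0,0,0.6,0],[0,0,0,0],[0,0,0,0]]'
```

```text
807 (array([ 0.52267487, -0.14760622]), np.float64(0.0008436867596354342))
651 (array([ 0.52254782, -0.14781169]), np.float64(0.0007296275926921142))
clock: 2.87
position: [0.517, -0.1206, 0.1049]
tcp_rot: [0.707, 0.707, 0.0, 0.0]
ft_force: [0.9, -0.1, 1.4]
grip_width: 0.0345
```

```bash
python3 -m creep '[[0,0,0,0],[0,0,0,0],[0,0,0,0],[0,0,0,0],[0,0,0,0],[0,0,0,0]]' 1 60; python3 - <<'E'
from h import *
o=sensors.get_obs();print(o["ft_force"],o["position"])
p,d=cams.camera("wrist");cv2.imwrite("pics/w2.png",p[:,:,::-1])
p,d=cams.camera("side");W=cloud(d,*cam2world("side"));cv2.imwrite("pics/s2.png",cv2.resize(p[180:340,240:420,::-1],None,fx=4,fy=4))
E
```

```text
clock: 3.37
position: [0.5177, -0.1209, 0.1059]
tcp_rot: [0.707, 0.707, 0.001, 0.001]
ft_force: [-0.6, 1.1, 8.2]
grip_width: 0.0124
[-0.57241889  1.07864308  8.17226442] [ 0.51765857 -0.12092757  0.10587395]
```

View pics/w2.png

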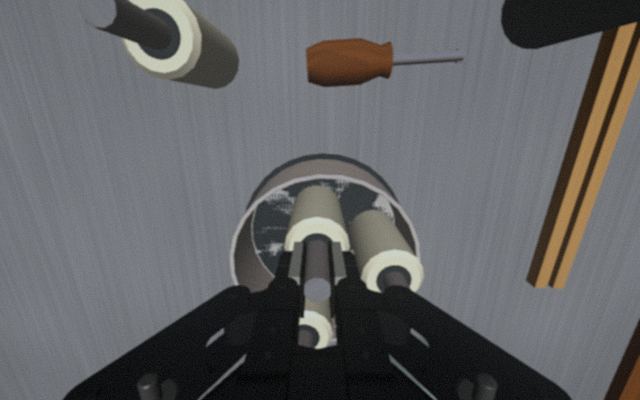

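View pics/s2.png

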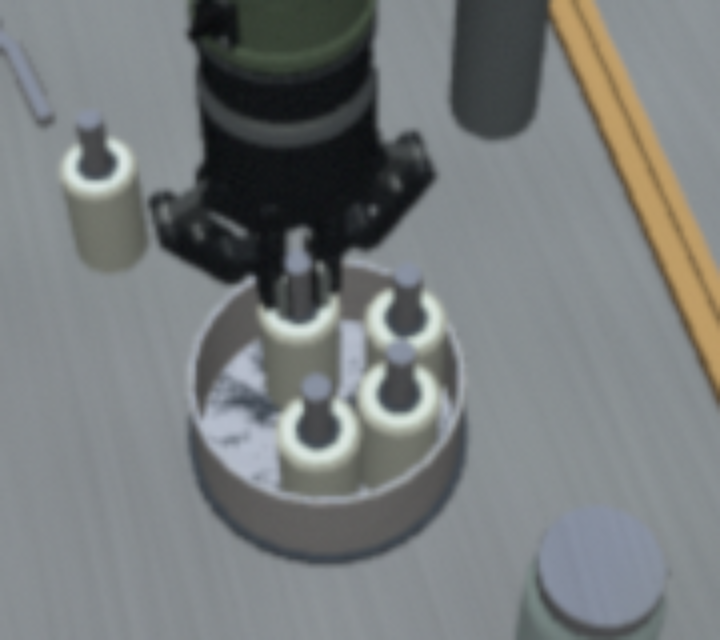

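```bash
python3 -m creep '[[0,0,-0.5,0],[0,0,-0.5,0],[0,0,0,0],[-0.7,0.15,0,0],[-0.7,0.15,0,0],[-0.7,0.15,0,0],[-0.58,0.1,0,0],[0,0,0,0],[0,0,0,0],[0,0,0,0]]'; python3 - <<'E'
from h import *
o=sensors.get_obs();print(o["ft_force"],o["position"])
p,d=cams.camera("wrist");cv2.imwrite("pics/w3.png",p[:,:,::-1])
c,T=cam2world("wrist",o);W=cloud(d,c,T)
p=W.reshape(-1,3);p=p[~np.isnan(p[:,0])]
dd=np.hypot(p[:,0]-.523,p[:,1]+.148);q=p[(p[:,2]>.057)&(p[:,2]<.064)&(dd>.061)&(dd<.073)];print(len(q),circ(q[:,:2],.0665))
a=p[(p[:,2]>.02)&(p[:,2]<.08)&(dd<.026)];print(len(a),circ(a[:,:2],.02))
for lo,hi in((.02,.05),(.05,.08)):
  b=a[(a[:,2]>lo)&(a[:,2]<hi)];print(circ(b[:,:2],.02))
p,d=cams.camera("side");cv2.imwrite("pics/s3.png",cv2.resize(p[180:340,240:420,::-1],None,fx=4,fy=4))
E
```

```text
clock: 4.3
position: [0.5218, -0.1473, 0.114]
tcp_rot: [0.707, 0.707, -0.0, -0.0]
ft_force: [0.3, -0.0, -2.2]
grip_width: 0.0123
[ 0.32768023 -0.01073093 -2.19412251] [ 0.5217601  -0.14726794  0.11402352]
1807 (array([ 0.52280246, -0.14800177]), np.float64(0.0008089137892315079))
1427 (array([ 0.52194564, -0.14719895]), np.float64(0.0006818792123986749))
(array([ 0.52189033, -0.14716504]), np.float64(0.0007088776972803915))
(array([ 0.52198119, -0.14722108]), np.float64(0.0006668216362271107))
```

View pics/s3.png

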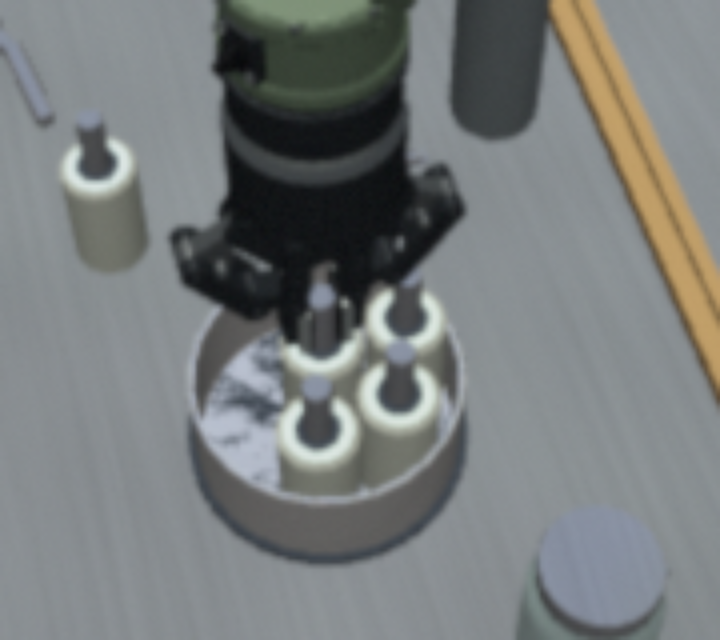

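View pics/w3.png

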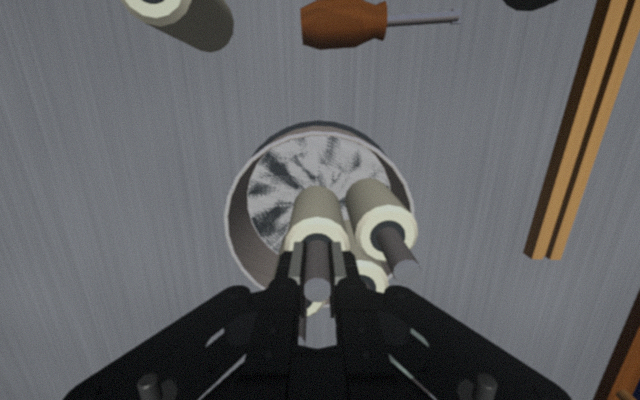

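```bash
python3 -m creep '[[-0.05,0.1,0,0],[0,0,0.3,0],[0,0,0.3,0],[0,0,0.2,0],[0,0,0.06,0],[0,0,0,0],[0,0,0,0]]'; python3 -m creep '[[0,0,0,0],[0,0,0,0],[0,0,0,0],[0,0,-1,0],[0,0,-3,0],[0,0,-4,0],[0,0,-4,0],[0,0,-1,0],[0,0,0,0]]' 0.7;  python3 - <<'E'
from h import *
o=sensors.get_obs();print(o["ft_force"],o["position"])
p,d=cams.camera("wrist");cv2.imwrite("pics/w4.png",p[:,:,::-1])
c,T=cam2world("wrist",o);W=cloud(d,c,T)
p=W.reshape(-1,3);p=p[~np.isnan(p[:,0])]
dd=np.hypot(p[:,0]-.523,p[:,1]+.148);q=p[(p[:,2]>.057)&(p[:,2]<.064)&(dd>.061)&(dd<.073)];pc=circ(q[:,:2],.0665)[0];print(len(q),pc)
for q in [(.5075,-.1870),(.5490,-.1807),(.523,-.148),(.5646,-.1427)]:
    f=fitroller(W,q,.072);e=f[0]-pc;print(f,e,np.hypot(*e),np.degrees(np.arctan2(e[1],e[0])))
E
```

```text
clock: 4.98
position: [0.523, -0.1477, 0.1059]
tcp_rot: [0.707, 0.707, -0.0, 0.0]
ft_force: [-2.0, 1.5, 2.7]
grip_width: 0.0125
clock: 5.73
position: [0.5255, -0.1488, 0.2405]
tcp_rot: [0.707, 0.707, 0.002, 0.004]
ft_force: [-0.0, -0.1, 0.4]
grip_width: 0.0257
[-0.0023302  -0.10442221  0.38404499] [ 0.52550236 -0.1488025   0.24045121]
840 [ 0.52253435 -0.14784483]
(array([ 0.50747617, -0.18730564]), 18, 142, np.float64(0.00014790341733522802)) [-0.01505818 -0.03946081] 0.04223629259724895 -110.88677591180817
(array([ 0.54909693, -0.18078057]), 18, 145, np.float64(0.00016839141288786923)) [ 0.02656258 -0.03293573] 0.04231232874309575 -51.11391907241204
(array([ 0.52176884, -0.14785346]), 30, 104, np.float64(0.00024218738447877265)) [-7.65510273e-04 -8.62674942e-06] 0.0007655588800679423 -179.3543451633511
(array([ 0.56446543, -0.14269941]), 21, 116, np.float64(0.00024287398109971037)) [0.04193108 0.00514542] 0.04224559952182935 6.995871499512741
```

View pics/w4.png

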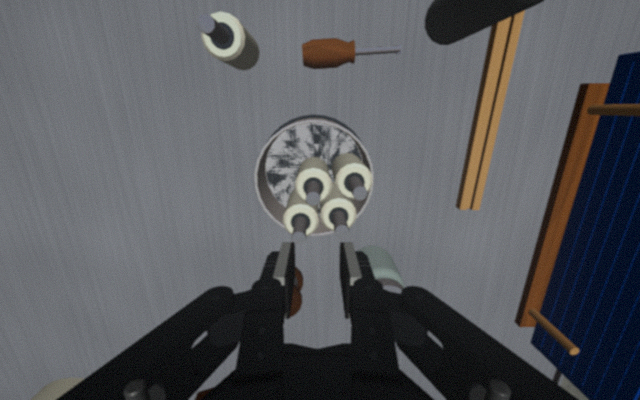

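```bash
python3 -m creep '[[1.5,-0.9,0,0],[3.3,-2,0,0],[3.3,-2,0,0],[3.3,-2,1,0],[2,-1.1,2,0],[0.75,-0.35,3,0],[0,0,3,0],[0,0,3,0],[0,0,1.2,0],[0,0,0,0],[0,0,0,0],[0,0,0,0]]' 0.65; python3 - <<'E'
from h import *
o=sensors.get_obs();print(o["ft_force"],o["position"])
p,d=cams.camera("wrist");cv2.imwrite("pics/w5.png",p[:,:,::-1])
E
```

```text
clock: 6.78
position: [0.4396, -0.0063, 0.1039]
tcp_rot: [0.707, 0.707, -0.0, -0.0]
ft_force: [0.4, 2.0, 0.2]
grip_width: 0.0299
[0.38716944 2.0037462  0.17846969] [ 0.43956714 -0.00632648  0.10387487]
```

View pics/w5.png

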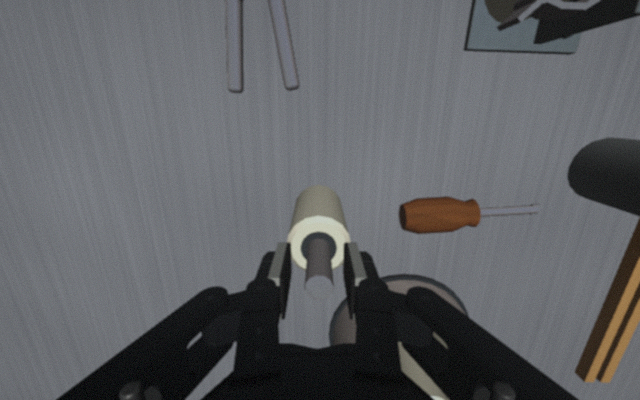

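```bash
python3 -m creep '[[0,0,0,0],[0,0,0,0],[0,0,0,0],[0,0,0,0],[0,0,-1,0],[0,0,-2.5,0],[0,0,-3,0],[0,0,-2.5,0],[-2,2,0,0],[-2.5,2.5,0,0],[-2.5,2.5,0,0],[-2.2,2,0,0],[-1,0.95,0,0],[0,0,0,0],[0,0,0,0]]' 1 60; cat >> h.py <<'E'
def look(name,pc0=(.5226,-.1478)):
    """held roller and pot rim from the wrist camera"""
    o=sensors.get_obs();P,d=cams.camera("wrist");cv2.imwrite(f"pics/{name}.png",P[:,:,::-1])
    t=o["position"];print("t",o["clock"],"pos",t.round(4),"F",o["ft_force"].round(1),"w",round(o["grip_width"],4))
    c,T=cam2world("wrist",o);W=cloud(d,c,T);p=W.reshape(-1,3);p=p[~np.isnan(p[:,0])]
    dd=np.hypot(p[:,0]-pc0[0],p[:,1]-pc0[1]);q=p[(p[:,2]>.057)&(p[:,2]<.064)&(dd>.061)&(dd<.073)]
    if len(q)>50: print("rim",len(q),circ(q[:,:2],.0665)[0].round(4))
    dd=np.hypot(*(p[:,:2]-t[:2]).T);zz=p[:,2]-t[2]
    for lo,hi in((-.095,-.06),(-.06,-.025)):
        a=p[(dd<.026)&(zz>lo)&(zz<hi)]
        if len(a)>20: r=circ(a[:,:2],.02);print("held",len(a),r[0].round(4),r[1].round(4))
    return W,o
E
python3 -c 'from h import *;look("w6")'
```

```text
clock: 8.08
position: [0.5385, -0.1084, 0.1931]
tcp_rot: [0.707, 0.707, -0.0, -0.001]
ft_force: [-1.1, 1.1, -2.5]
grip_width: 0.0121
t 8.0833 pos [ 0.5385 -0.1084  0.1931] F [-1.1  1.1 -2.5] w 0.0121
rim 902 [ 0.5227 -0.1478]
held 573 [ 0.5376 -0.1083] 0.0001
held 1966 [ 0.5376 -0.11  ] 0.0016
```

View pics/w6.png

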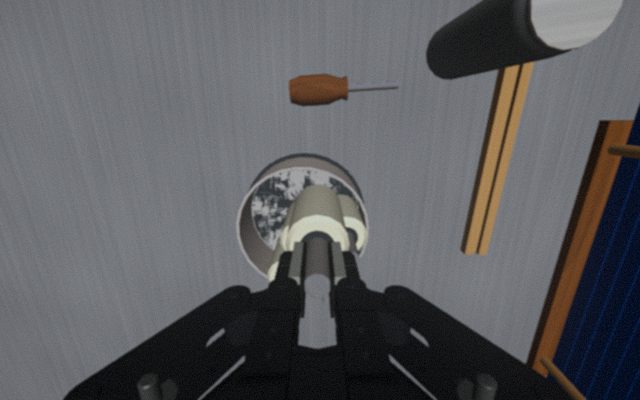

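```bash
python3 -m creep '[[0,0.14,0,0],[0,0,1.5,0],[0,0,1.5,0],[0,0,1.5,0],[0,0,1.2,0],[0,0,1,0],[0,0,0.8,0],[0,0,0.5,0],[0,0,0.3,0],[0,0,0.15,0],[0,0,0.05,0],[0,0,0,0],[0,0,0,0]]'; python3 -c 'from h import *;look("w7")'
```

```text
clock: 9.22
position: [0.5408, -0.1083, 0.1091]
tcp_rot: [0.707, 0.707, 0.0, 0.0]
ft_force: [-0.4, -0.1, -1.5]
grip_width: 0.0117
t 9.2167 pos [ 0.5408 -0.1083  0.1091] F [-0.4 -0.1 -1.5] w 0.0117
rim 1498 [ 0.5226 -0.1482]
held 458 [ 0.543  -0.1041] 0.0006
held 2270 [ 0.5406 -0.1093] 0.0014
```

```bash
python3 -m creep '[[0,0,0.08,0],[0,0,0.06,0],[0,0,0,0],[0,0,0,0]]'
```

```text
clock: 9.6
position: [0.5411, -0.1085, 0.1088]
tcp_rot: [0.707, 0.707, 0.0, 0.001]
ft_force: [-2.7, 0.1, 7.5]
grip_width: 0.0123
```

```bash
python3 -m creep '[[0,0,0,0],[0,0,0,0],[0,0,0,0],[0,0,-1,0],[0,0,-3,0],[0,0,-4,0],[0,0,-4,0],[0,0,-1.7,0],[0,0,0,0]]' 0.65;  cat >> h.py <<'E'
def pot(name,qs):
    o=sensors.get_obs();p,d=cams.camera("wrist");cv2.imwrite(f"pics/{name}.png",p[:,:,::-1])
    print(o["clock"],o["position"],o["ft_force"])
    c,T=cam2world("wrist",o);W=cloud(d,c,T)
    p=W.reshape(-1,3);p=p[~np.isnan(p[:,0])]
    dd=np.hypot(p[:,0]-.523,p[:,1]+.148);q=p[(p[:,2]>.057)&(p[:,2]<.064)&(dd>.061)&(dd<.073)];pc=circ(q[:,:2],.0665)[0] if len(q)>50 else 0;print(len(q),pc)
    for q in qs:
        f=fitroller(W,q,.072);e=f[0]-pc;print(f[0].round(4),f[1:],e.round(4),np.hypot(*e).round(4),np.degrees(np.arctan2(e[1],e[0])).round(1))
E
python3 -c '
from h import *
pot("w8",[(.5075,-.1870),(.5490,-.1807),(.522,-.148),(.5646,-.1427),(.540,-.1085)])'
```

```text
clock: 10.35
position: [0.5432, -0.1092, 0.2502]
tcp_rot: [0.707, 0.707, 0.002, 0.004]
ft_force: [0.1, 0.2, 1.5]
grip_width: 0.0303
10.35 [ 0.54322877 -0.109156    0.2502275 ] [0.09021928 0.21327562 1.50819248]
742 [ 0.52243521 -0.14770486]
[ 0.5076 -0.1873] (14, 3, np.float64(0.0002256428288851314)) [-0.0149 -0.0396] 0.0423 -110.6
[ 0.549  -0.1807] (15, 147, np.float64(0.00020652161065598312)) [ 0.0265 -0.033 ] 0.0423 -51.2
[ 0.5217 -0.1477] (22, 135, np.float64(0.00019412151724064724)) [-0.0007  0.0001] 0.0007 176.1
[ 0.5645 -0.1425] (18, 131, np.float64(0.00016840213498942047)) [0.0421 0.0052] 0.0424 7.0
[ 0.5403 -0.1086] (21, 94, np.float64(0.00018490813785733765)) [0.0178 0.0391] 0.043 65.5
```

View pics/w8.png

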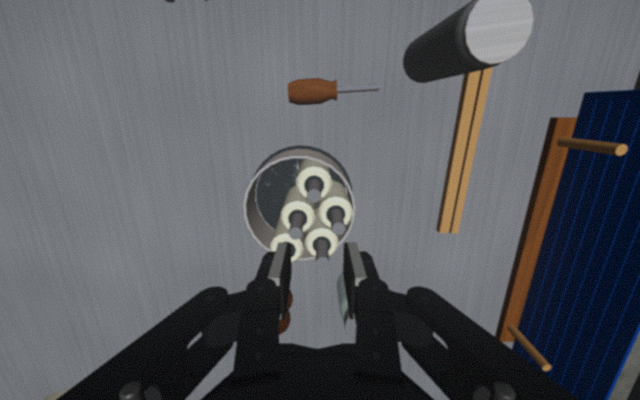

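```bash
python3 -m creep '[[1.5,0.2,0,0],[3,0.5,0,0],[4,0.6,0,0],[4,0.6,0,0],[4,0.6,0,0],[4,0.6,0,0],[4,0.6,0,0],[4,0.6,0,0],[4,0.6,0,0],[4,0.6,0,0],[2.5,0.7,0,0],[1.1,0.3,0,0],[0,0,0,0],[0,0,0,0]]'; python3 -c '
from h import *
pot("w9",[(.603,.2925),(.570,.149)])'
```

```text
clock: 11.57
position: [0.6044, 0.2929, 0.2423]
tcp_rot: [0.707, 0.708, -0.002, -0.001]
ft_force: [-0.4, -0.6, 0.5]
grip_width: 0.0297
11.5667 [0.60437809 0.29289105 0.24231324] [-0.4098434  -0.59162895  0.48292326]
0 0
[0.6033 0.2923] (15, 101, np.float64(0.0001330028836745564)) [0.6033 0.2923] 0.6704 25.8
[0.5699 0.1491] (26, 144, np.float64(0.00034674582803486407)) [0.5699 0.1491] 0.5891 14.7
```

View pics/w9.png

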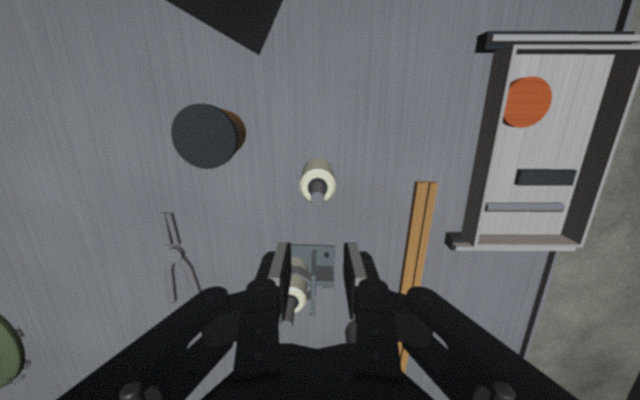

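```bash
python3 -m creep '[[0,-0.1,2,0],[0,0,3.5,0],[0,0,3.5,0],[0,0,3,0],[0,0,1.3,0],[0,0,0.5,0],[0,0,0,0],[0,0,0,0],[0,0,0,0]]'; python3 -c '
from h import *
o=sensors.get_obs();print(o["position"],o["ft_force"]);p,d=cams.camera("wrist");cv2.imwrite("pics/w10.png",p[200:,150:500,::-1])'
```

```text
clock: 12.37
position: [0.6056, 0.2926, 0.1082]
tcp_rot: [0.707, 0.707, 0.001, 0.001]
ft_force: [-0.2, 0.8, 0.9]
grip_width: 0.03
[0.6056201  0.29263888 0.10822957] [-0.1898762   0.77611217  0.93813332]
```

View pics/w10.png

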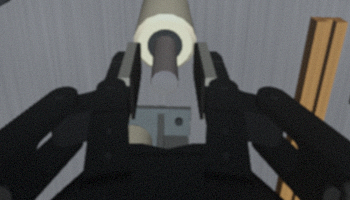

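```bash
python3 -m creep '[[0,-0.23,0.4,0],[0,0,0,0],[0,0,0,0]]';python3 -m creep '[[0,0,0,0],[0,0,0,0],[0,0,0,0],[0,0,0,0],[0,0,-1,0],[0,0,-3,0],[0,0,-4,0],[0,0,-4,0],[0,0,-3,0],[0,0,0,0]]' 1 60; python3 -c '
from h import *
look("w11")'
```

```text
clock: 12.67
position: [0.6019, 0.2929, 0.1026]
tcp_rot: [0.707, 0.707, 0.0, 0.0]
ft_force: [0.7, 0.3, -0.3]
grip_width: 0.0302
clock: 13.5
position: [0.6052, 0.2939, 0.261]
tcp_rot: [0.707, 0.707, 0.006, 0.003]
ft_force: [1.9, 0.5, -1.6]
grip_width: 0.0123
t 13.5 pos [0.6052 0.2939 0.261 ] F [ 1.9  0.5 -1.6] w 0.0123
held 581 [0.6056 0.2935] 0.0001
held 1141 [0.605  0.2933] 0.0002
```

```bash
python3 -m creep '[[-1,-0.3,0,0],[-2,-0.6,0,0],[-3.2,-0.9,0,0],[-3.8,-1,0,0],[-3.8,-1,0,0],[-3.8,-1,0,0],[-3.8,-1,0,0],[-3.8,-1,0,0],[-3.8,-1,0,0],[-3.8,-1,0,0],[-3.8,-1,0,0],[-3.5,-1,0,0],[-2.5,-0.7,0,0],[-1.3,-0.5,0,0],[-0.5,-0.2,0,0],[0,0,0,0],[0,0,0,0]]';  python3 -c '
from h import *
look("w12")'
```

```text
clock: 14.97
position: [0.4792, -0.1506, 0.2512]
tcp_rot: [0.707, 0.707, -0.0, -0.001]
ft_force: [-0.1, 0.4, -2.1]
grip_width: 0.0124
t 14.9667 pos [ 0.4792 -0.1506  0.2512] F [-0.1  0.4 -2.1] w 0.0124
rim 625 [ 0.5222 -0.148 ]
held 579 [ 0.4787 -0.1512] 0.0001
held 1152 [ 0.4785 -0.1514] 0.0002
```

View pics/w12.png

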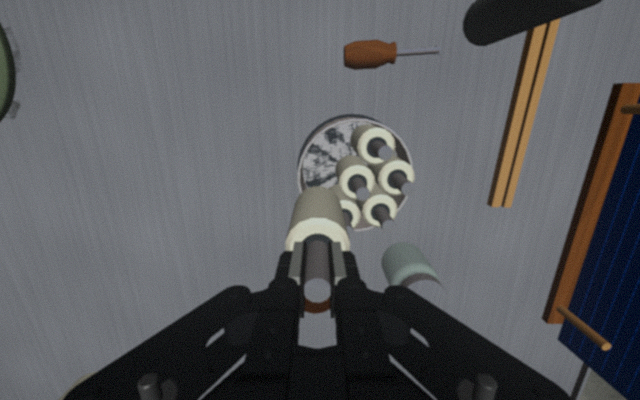

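```bash
python3 -m creep '[[-0.28,0.15,1,0],[0,0,2,0],[0,0,2,0],[0,0,1.5,0],[0,0,0.8,0],[0,0,0,0],[0,0,0,0],[0,0,0,0]]';  python3 -c '
from h import *
look("w13")'
```

```text
clock: 15.68
position: [0.4824, -0.154, 0.18]
tcp_rot: [0.707, 0.707, 0.0, 0.001]
ft_force: [-0.5, -0.3, -2.0]
grip_width: 0.0126
t 15.6833 pos [ 0.4824 -0.154   0.18  ] F [-0.5 -0.3 -2. ] w 0.0126
rim 970 [ 0.5223 -0.148 ]
held 583 [ 0.482  -0.1548] 0.0001
held 1142 [ 0.4818 -0.1549] 0.0002
```

```bash
python3 -m creep '[[0.07,-0.18,0.5,0],[0,0,0.8,0],[0,0,0.5,0],[0,0,0,0],[0,0,0,0],[0,0,0,0]]';  python3 -c '
from h import *
look("w14")'
```

```text
clock: 16.23
position: [0.4799, -0.1534, 0.1613]
tcp_rot: [0.707, 0.707, -0.0, -0.0]
ft_force: [-0.1, -0.8, -2.0]
grip_width: 0.0122
t 16.2333 pos [ 0.4799 -0.1534  0.1613] F [-0.1 -0.8 -2. ] w 0.0122
rim 1108 [ 0.5222 -0.1481]
held 668 [ 0.4805 -0.154 ] 0.0006
held 1148 [ 0.4793 -0.1542] 0.0002
```

Held axis is now (0.4793, -0.1542), on target. Lowering.

```bash
python3 -m creep '[[0,0,1,0],[0,0,1.2,0],[0,0,1.2,0],[0,0,0.8,0],[0,0,0.5,0],[0,0,0.3,0],[0,0,0.2,0],[0,0,0,0],[0,0,0,0]]';  python3 -c '
from h import *
look("w15")'
```

```text
clock: 17.03
position: [0.4799, -0.1534, 0.1095]
tcp_rot: [0.707, 0.707, -0.0, 0.0]
ft_force: [-0.2, 0.3, -1.6]
grip_width: 0.0123
t 17.0333 pos [ 0.4799 -0.1534  0.1095] F [-0.2  0.3 -1.6] w 0.0123
rim 1528 [ 0.5223 -0.1481]
held 746 [ 0.4794 -0.1539] 0.0003
held 1494 [ 0.4797 -0.1541] 0.0004
```

```bash
python3 -m creep '[[0,0,0.12,0],[0,0,0.08,0],[0,0,0.05,0],[0,0,0,0]]'
```

```text
clock: 17.42
position: [0.4798, -0.1533, 0.1068]
tcp_rot: [0.707, 0.707, -0.0, -0.0]
ft_force: [-0.9, 0.1, -1.9]
grip_width: 0.0124
```

```bash
python3 -m creep '[[0,0,0.08,0],[0,0,0.06,0],[0,0,0,0]]'; python3 -m creep '[[0,0,0.06,0],[0,0,0.04,0],[0,0,0,0]]'
```

```text
clock: 17.67
position: [0.4803, -0.1536, 0.1064]
tcp_rot: [0.707, 0.707, 0.0, 0.001]
ft_force: [-1.0, 1.2, 5.7]
grip_width: 0.0123
clock: 17.92
position: [0.4805, -0.1536, 0.1063]
tcp_rot: [0.707, 0.707, 0.0, 0.001]
ft_force: [-2.6, 1.6, 14.2]
grip_width: 0.012
```

Contact with the floor. Release and rise.

```bash
python3 -m creep '[[0,0,-0.1,0],[0,0,0,0],[0,0,0,0],[0,0,-1,0],[0,0,-3,0],[0,0,-4,0],[0,0,-4,0],[0,0,-1.8,0],[0,0,0,0]]' 0.65; 
python3 -c '
from h import *
pot("w16",[(.5075,-.1870),(.5490,-.1807),(.522,-.148),(.5646,-.1427),(.540,-.1085),(.4799,-.154)])'
```

```text
clock: 18.67
position: [0.4825, -0.1546, 0.2489]
tcp_rot: [0.707, 0.707, 0.001, 0.004]
ft_force: [0.3, 0.2, 0.2]
grip_width: 0.0299
18.6667 [ 0.48249404 -0.1546182   0.24893519] [0.2813755  0.18040325 0.19907857]
747 [ 0.52243156 -0.1478733 ]
[ 0.5076 -0.1873] (19, 132, np.float64(0.00016623940263374697)) [-0.0148 -0.0394] 0.0421 -110.6
[ 0.5492 -0.1807] (13, 149, np.float64(0.00015061841617645868)) [ 0.0268 -0.0329] 0.0424 -50.8
[ 0.5218 -0.1478] (34, 108, np.float64(0.00018938927514138872)) [-0.0006  0.0001] 0.0006 168.5
[ 0.5648 -0.1425] (20, 139, np.float64(0.00014980505087865224)) [0.0423 0.0054] 0.0427 7.2
[ 0.5405 -0.1088] (25, 93, np.float64(0.0003501024214474899)) [0.0181 0.0391] 0.0431 65.2
[ 0.4803 -0.1542] (14, 97, np.float64(0.00024004120798090233)) [-0.0422 -0.0063] 0.0426 -171.5
```

View pics/w16.png

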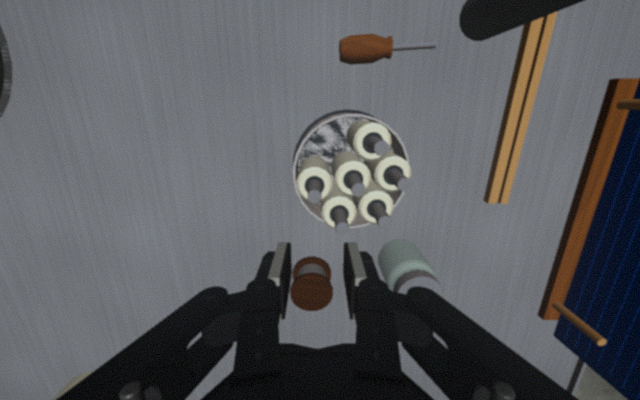

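```bash
python3 -m creep '[[1.5,0.4,0,0],[3,0.9,0,0],[3.9,1.15,0,0],[3.9,1.15,0,0],[3.9,1.15,0,0],[3.9,1.15,0,0],[3.9,1.15,0,0],[3.2,1,0,0],[2,0.7,0,0],[1.05,0.35,0,0],[0,0,0,0],[0,0,0,0]]'; python3 -c '
from h import *
pot("w17",[(.570,.149)])'
```

```text
clock: 19.72
position: [0.57, 0.1486, 0.2422]
tcp_rot: [0.707, 0.707, -0.001, -0.0]
ft_force: [0.3, 0.1, 0.4]
grip_width: 0.0297
19.7167 [0.56999017 0.14864173 0.24221791] [0.29558162 0.07828812 0.36403158]
92 [ 0.52278273 -0.14729791]
[0.5704 0.1491] (20, 107, np.float64(0.0003399002634109907)) [0.0476 0.2964] 0.3002 80.9
```

View pics/w17.png

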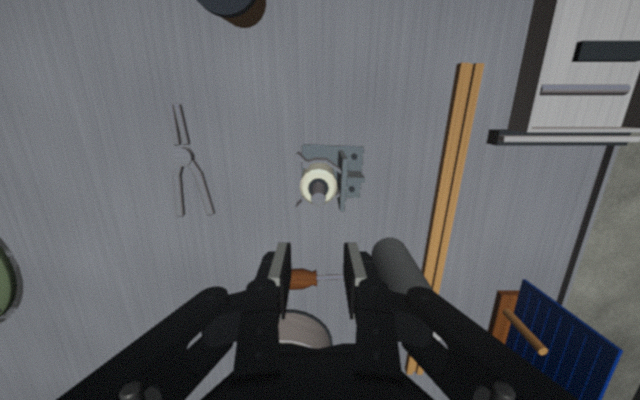

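```bash
python3 -m creep '[[0.03,0,2,0],[0,0,3.5,0],[0,0,3.5,0],[0,0,3,0],[0,0,1.2,0],[0,0,0,0],[0,0,0,0],[0,0,0,0]]'; python3 -c '
from h import *
o=sensors.get_obs();print(o["position"],o["ft_force"]);p,d=cams.camera("wrist");cv2.imwrite("pics/w18.png",p[150:,150:500,::-1])'
```

```text
clock: 20.43
position: [0.5717, 0.1485, 0.1128]
tcp_rot: [0.708, 0.707, 0.001, 0.001]
ft_force: [0.5, 1.1, 0.2]
grip_width: 0.0297
[0.57172725 0.14852849 0.11281563] [0.52109624 1.05131067 0.17680372]
```

View pics/w18.png

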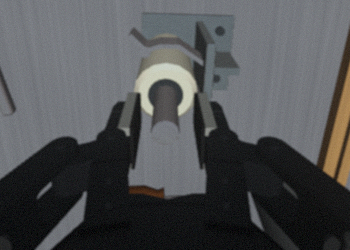

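```bash
python3 -m creep '[[0.05,-0.1,0.4,0],[0,0,0,0],[0,0,0,0],[0,0,0,0],[0,0,0,0],[0,0,0,0]]' 1 100; python3 -m creep '[[0,-0.3,0,0],[0,-0.4,0,0],[0,-0.4,0,0],[0,-0.4,0,0],[0,-0.4,0,0],[0,0,0,0]]'
```

```text
clock: 20.98
position: [0.5708, 0.15, 0.1088]
tcp_rot: [0.707, 0.707, 0.001, 0.001]
ft_force: [-0.5, -0.8, 5.6]
grip_width: 0.0114
clock: 21.48
position: [0.5526, 0.1503, 0.1088]
tcp_rot: [0.707, 0.707, 0.002, 0.002]
ft_force: [3.5, -0.4, 5.8]
grip_width: 0.0115
```

```bash
python3 -m creep '[[0,-0.4,0,0],[0,-0.4,0,0],[0,-0.4,0,0],[0,-0.4,0,0],[0,-0.4,0,0],[0,-0.4,0,0],[0,-0.4,0,0],[0,-0.4,0,0],[0,-0.4,0,0],[0,-0.4,0,0],[0,-0.4,0,0],[0,-0.4,0,0],[0,0,0,0],[0,0,0,0]]'; python3 -c '
from h import *
look("w19")
p,d=cams.camera("side");cv2.imwrite("pics/s19.png",cv2.resize(p[80:250,220:400,::-1],None,fx=4,fy=3.5))'
```

```text
clock: 22.65
position: [0.5026, 0.15, 0.1074]
tcp_rot: [0.707, 0.707, 0.0, 0.0]
ft_force: [-0.6, 0.7, -1.9]
grip_width: 0.0109
t 22.65 pos [0.5026 0.15   0.1074] F [-0.6  0.7 -1.9] w 0.0109
held 581 [0.5017 0.149 ] 0.0001
held 1186 [0.5017 0.1488] 0.0002
```

View pics/s19.png

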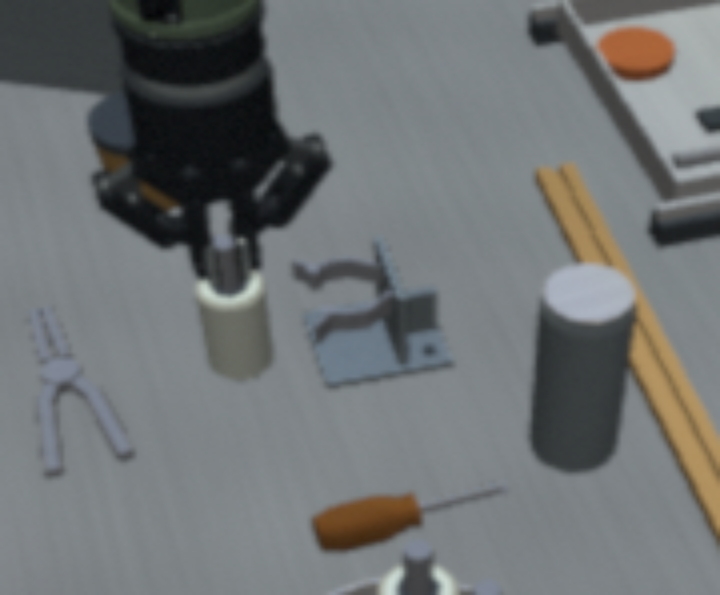

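View pics/w19.png

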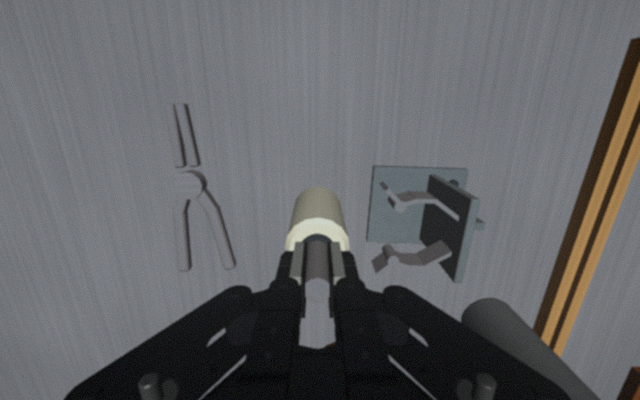

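```bash
python3 -m creep '[[0,0,-1,0],[0,0,-2.5,0],[0,0,-3.5,0],[0,0,-3.5,0],[0,0,-2.5,0],[-1.2,-0.1,-0.5,0],[-2.5,-0.1,0,0],[-3.8,-0.1,0,0],[-3.8,-0.1,0,0],[-3.8,-0.1,0,0],[-3.8,0,0,0],[-3.5,0,0,0],[-2.3,0,0,0],[-1.2,0,0,0],[-0.3,0,0,0],[0,0,0,0],[0,0,0,0],[0,0,0,0]]';  python3 -c '
from h import *
look("w20")'
```

```text
clock: 24.25
position: [0.4977, -0.1107, 0.2423]
tcp_rot: [0.706, 0.708, 0.0, -0.0]
ft_force: [0.5, -0.5, -1.9]
grip_width: 0.0114
t 24.25 pos [ 0.4977 -0.1107  0.2423] F [ 0.5 -0.5 -1.9] w 0.0114
rim 530 [ 0.5223 -0.1481]
held 572 [ 0.4967 -0.1116] 0.0001
held 1168 [ 0.4968 -0.1118] 0.0002
```

View pics/w20.png

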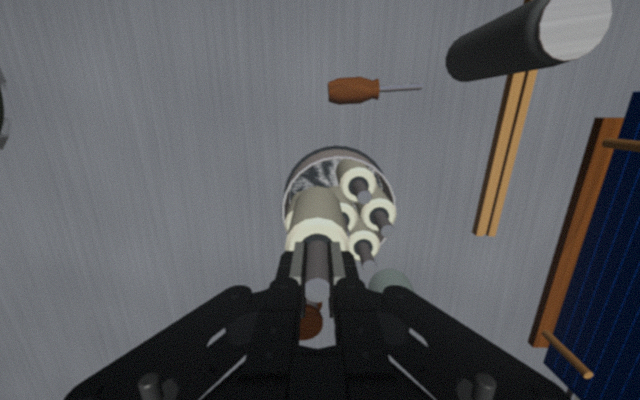

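```bash
python3 -m creep '[[-0.17,0,1,0],[0,0,2,0],[0,0,2,0],[0,0,1.8,0],[0,0,0.8,0],[0,0,0,0],[0,0,0,0],[0,0,0,0]]';  python3 -c '
from h import *
look("w21")'
```

```text
clock: 24.97
position: [0.4985, -0.1138, 0.1672]
tcp_rot: [0.707, 0.707, 0.0, 0.001]
ft_force: [0.8, 0.1, -1.7]
grip_width: 0.011
t 24.9667 pos [ 0.4985 -0.1138  0.1672] F [ 0.8  0.1 -1.7] w 0.011
rim 862 [ 0.5222 -0.148 ]
held 659 [ 0.4987 -0.1147] 0.0005
held 1186 [ 0.4977 -0.1149] 0.0002
```

```bash
python3 -m creep '[[0.13,-0.1,0,0],[0,0,0.6,0],[0,0,0.4,0],[0,0,0,0],[0,0,0,0],[0,0,0,0]]';  python3 -c '
from h import *
look("w22")'
```

```text
clock: 25.52
position: [0.4967, -0.1125, 0.1563]
tcp_rot: [0.707, 0.707, -0.0, -0.0]
ft_force: [0.3, -0.9, -1.1]
grip_width: 0.0114
t 25.5167 pos [ 0.4967 -0.1125  0.1563] F [ 0.3 -0.9 -1.1] w 0.0114
rim 977 [ 0.5223 -0.1482]
held 633 [ 0.4966 -0.1134] 0.0004
held 1180 [ 0.4958 -0.1136] 0.0002
```

```bash
python3 -m creep '[[0,0,1,0],[0,0,1.1,0],[0,0,1,0],[0,0,0.7,0],[0,0,0.5,0],[0,0,0.25,0],[0,0,0,0],[0,0,0,0]]';  python3 -m creep '[[0,0,0.1,0],[0,0,0.1,0],[0,0,0,0]]'
```

```text
clock: 26.23
position: [0.4968, -0.1124, 0.1109]
tcp_rot: [0.707, 0.707, -0.0, -0.0]
ft_force: [0.5, -0.6, -2.4]
grip_width: 0.0111
clock: 26.48
position: [0.4969, -0.1124, 0.109]
tcp_rot: [0.707, 0.707, 0.0, 0.0]
ft_force: [0.5, 0.6, -2.0]
grip_width: 0.0113
```

```bash
python3 -m creep '[[0,0,0.1,0],[0,0,0.08,0],[0,0,0,0]]';  python3 -m creep '[[0,0,0.08,0],[0,0,0,0]]'; python3 -m creep '[[0,0,0.06,0],[0,0,0,0]]'
```

```text
clock: 26.73
position: [0.4968, -0.1124, 0.107]
tcp_rot: [0.707, 0.707, 0.0, -0.0]
ft_force: [0.6, 0.4, -1.9]
grip_width: 0.0107
clock: 26.9
position: [0.497, -0.1125, 0.1068]
tcp_rot: [0.707, 0.707, 0.0, 0.0]
ft_force: [-1.4, 1.0, 2.7]
grip_width: 0.0116
clock: 27.07
position: [0.4972, -0.1126, 0.1068]
tcp_rot: [0.707, 0.707, 0.0, 0.001]
ft_force: [-2.5, 0.7, 8.1]
grip_width: 0.0108
```

```bash
python3 -m creep '[[0,0,-0.05,0],[0,0,0,0],[0,0,0,0],[0,0,0,0],[0,0,-1,0],[0,0,-3,0],[0,0,-4,0],[0,0,-4,0],[0,0,-2,0],[0,0,0,0],[0,0,0,0]]' 0.65; 
python3 - <<'E'
from h import *
pot("w23",[(.5075,-.1870),(.5490,-.1807),(.522,-.148),(.5646,-.1427),(.540,-.1085),(.4799,-.154),(.4967,-.1134)])
p,d=cams.camera("side");cv2.imwrite("pics/s23.png",p[:,:,::-1])
p,d=cams.camera("scene");W=cloud(d,*cam2world("scene"));cv2.imwrite("pics/sc23.png",p[:,:,::-1])
E
```

```text
clock: 27.98
position: [0.4977, -0.1127, 0.248]
tcp_rot: [0.707, 0.707, 0.001, 0.002]
ft_force: [-0.2, 0.0, -0.1]
grip_width: 0.0297
27.9833 [ 0.49771493 -0.11274699  0.2480011 ] [-0.15217211  0.00276055 -0.10444861]
604 [ 0.52244899 -0.14801223]
[ 0.5074 -0.1872] (14, 158, np.float64(0.00016013737352523275)) [-0.015  -0.0392] 0.042 -110.9
[ 0.5491 -0.1807] (18, 127, np.float64(0.00017779784498001775)) [ 0.0266 -0.0327] 0.0422 -50.8
[ 0.5218 -0.1476] (31, 133, np.float64(0.00021832825748446067)) [-0.0006  0.0004] 0.0007 148.5
[ 0.5646 -0.1426] (21, 150, np.float64(0.00019272011419730218)) [0.0422 0.0054] 0.0425 7.4
[ 0.5404 -0.1085] (22, 110, np.float64(0.00018752696420632148)) [0.0179 0.0395] 0.0434 65.6
[ 0.48   -0.1541] (26, 135, np.float64(0.00018709858916765316)) [-0.0425 -0.0061] 0.0429 -171.9
[ 0.4962 -0.1137] (25, 98, np.float64(0.0002621539496991971)) [-0.0263  0.0343] 0.0432 127.5
```

View pics/w23.png

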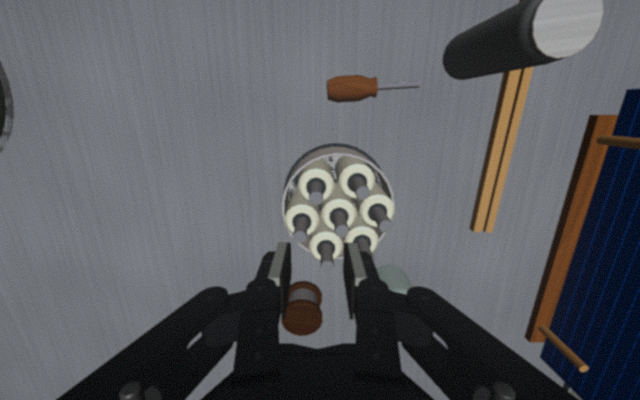

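View pics/s23.png

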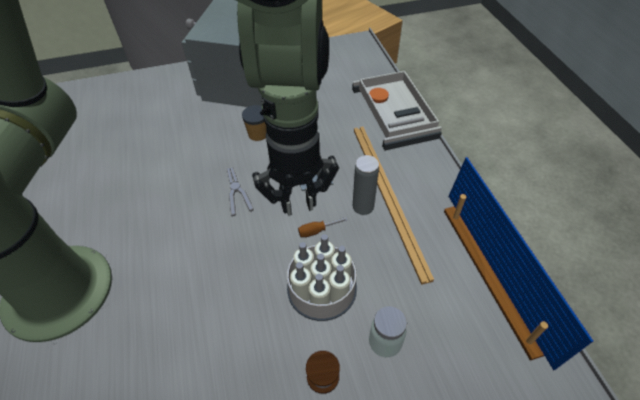

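View pics/sc23.png

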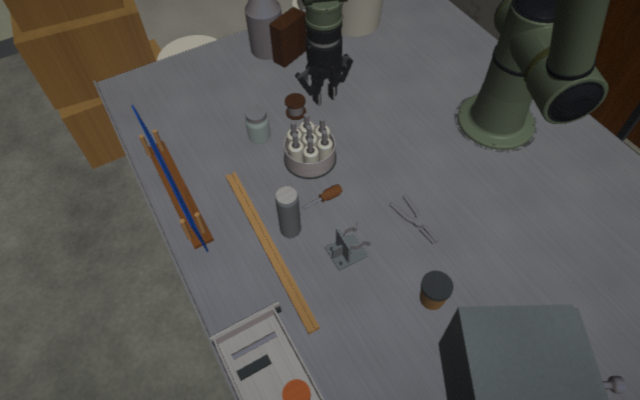

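```bash
python3 - <<'E'
from h import *
p,d=cams.camera("side");c,T=cam2world("side");W=cloud(d,c,T)
off=np.array([.001,.0])
P=W.reshape(-1,3)
for q in [(.5074,-.1872),(.5491,-.1807),(.5218,-.1476),(.5646,-.1426),(.5404,-.1085),(.48,-.1541),(.4962,-.1137)]:
    a=P[(np.hypot(P[:,0]-q[0]-.001,P[:,1]-q[1])<.012)&(P[:,2]>.1)];f=fitroller(W,np.array(q)+off,.07);print(q,"top",np.nanpercentile(a[:,2],95).round(4),f[0].round(4))
W0=np.load("sideW.npy")
for n,s in dict(pliers=(slice(160,218),slice(222,258)),driver=(slice(214,240),slice(296,350)),spray=(slice(150,218),slice(350,382)),jar=(slice(303,360),slice(366,410)),reel=(slice(345,392),slice(303,343)),bar=(slice(180,285),slice(385,436))).items():
    print(n,"changed px",int((np.linalg.norm(W[s]-W0[s],axis=-1)>.012).sum()))
p2,d2=cams.camera("scene");A=np.load("scene0rgb.npy")
print("pail",np.abs(p2[268:310,418:456].astype(int)-A[268:310,418:456]).mean())
from station import job
print(sensors.get_obs()["clock"])
E
```

```text
(0.5074, -0.1872) top 0.1272 [ 0.5088 -0.1858]
(0.5491, -0.1807) top 0.1267 [ 0.5503 -0.1792]
(0.5218, -0.1476) top 0.6056 [ 0.5231 -0.1458]
(0.5646, -0.1426) top 0.1264 [ 0.5659 -0.1408]
(0.5404, -0.1085) top 0.5821 [ 0.5416 -0.107 ]
(0.48, -0.1541) top 0.6183 [ 0.4815 -0.1526]
(0.4962, -0.1137) top 0.3301 [ 0.4975 -0.1119]
pliers changed px 75
driver changed px 38
spray changed px 0
jar changed px 0
reel changed px 0
bar changed px 0
pail 0.9958228905597326
28.2333
```

```bash
python3 - <<'E'
from h import *
p2,d2=cams.camera("scene");A=np.load("scene0rgb.npy").astype(int)
for n,s in dict(pliers=(slice(193,245),slice(389,440)),driver=(slice(182,212),slice(300,345)),clip=(slice(240,270),slice(325,345)),bare=(slice(340,390),slice(350,400))).items():
    print(n,np.abs(p2[s]-A[s]).mean().round(2),np.abs(p2[s]-A[s]).max())
p,d=cams.camera("side");c,T=cam2world("side");W=cloud(d,c,T);P=W.reshape(-1,3)
for q in [(.5074,-.1872),(.5491,-.1807),(.5218,-.1476),(.5646,-.1426),(.5404,-.1085),(.48,-.1541),(.4962,-.1137)]:
    a=P[(np.hypot(P[:,0]-q[0]-.001,P[:,1]-q[1]-.0015)<.012)&(P[:,2]>.1)&(P[:,2]<.15)];print(len(a),np.nanpercentile(a[:,2],95).round(4))
E
```

```text
pliers 0.84 4
driver 0.88 7
clip 0.87 4
bare 0.83 4
87 0.1269
87 0.1265
91 0.1269
88 0.1266
83 0.1264
86 0.1261
86 0.1267
```

Seven stub tops are level within 1 mm and the bystanders are unchanged, so I'm handing in.

```bash
python3 -c 'from station import job;print(job.sign_off())'
```

```text
the job is handed in; nothing more can be done
None
```

All seven rollers are packed upright in the pot with their stubs up, one in the middle and six round it. I handed the job in at about 28 s.

- **What I did:** I shifted the out-of-place roller to the middle first. Then I lowered in the two rollers from the cart top. Roller 4 came out of the clip level, about 69 mm forward, before I lifted it and lowered it into the last slot.
- **Rollers in the pot:** The wrist camera puts the middle roller 0.7 mm off the pot axis and the other six 42.0–43.4 mm out, with gaps of about 58–62°. All seven stub tops read 126–127 mm in the side camera. That is about 2 mm over the nominal 124 mm, the same offset it gave for the rollers already standing in the pot, and they are level within 1 mm.
- **Everything else:** The pliers, screwdriver, pail and clip look unchanged in the scene camera. The spray can, jar, reel and the part of the top bar I checked are unchanged in the side camera.
- **Checks that disagreed:**
  - A first side-camera comparison flagged some pixels near the pliers and screwdriver, most likely the gripper in view. The scene camera showed only image noise there.
  - The first stub-height reading picked up the arm above four of the rollers, so I repeated it with the arm excluded.
  - The fixed cameras and the wrist camera differ by about 1–2 mm, so I placed the rollers by the wrist view.

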